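# Reset a locked angle stop

## Task

Free the lock ring of the angle stop on the desk by swinging its lever anticlockwise (seen from above), turn the disc under it clockwise until its pointed arm points at the upright marker blade on the base, then swing the lock lever back clockwise until you feel the ring bite and it is firmly hand-tight, without forcing it further. Leave the marker where it is and do not disturb the cup and the dropper bottle behind the stop.

Things in the scene. Friction and masses are not known exactly. Their poses are not given: they have to be found in the camera images.
- stop_base: Fixed round grey base of the angle stop, 216 mm in diameter, 18 mm thick. Origin: centre of its underside, on the vertical axis about which disc, lock ring and marker turn; its x axis points roughly away from the robot. A 36 mm steel stem stands on the axis up to 100 mm.
- lock_post (a point): Top centre of the upright dark post (16 mm diameter, 38 mm above its lever) on the lock ring's lever, 70 mm from the axis, 122 mm above the desk at ring angle 0. The dark ring (80 mm diameter, 73 to 85 mm above the desk) is the upper turning part; its lever is 16 mm wide (22 mm at the end), top at 84 mm, ends 84 mm from the axis, on the robot's right. Push the post sideways to turn the ring.
- lock_ring (a joint): Ring angle, rad, grows anticlockwise from above (loosening), 5 mm rise per rad. Starts tight at -0.05 to 0.05; free after 0.4 to 0.9 rad of loosening; stops at -1.1 and 1.25. Running free takes about 10 N at the post; past the bite the push rises about 1 N per 0.1 rad. Where it bites varies with the disc's height and hidden wear, so feel for it. Stays where left.
- clamp_washer: Keyed steel spring washer (94 mm diameter) between lock ring and disc, hardly visible; does not turn. Past the bite it presses on the disc with about 160 N per rad of ring; the push on the lock post rises by 1 N for each 15 N of clamping. Firmly hand-tight is 60 to 120 N, as it is at the start. While it presses, friction holds the disc.
- adjuster_post (a point): Top centre of the upright bright steel post (16 mm diameter, 49 mm above its arm) on the disc's pointed arm, 70 mm from the axis, 108 mm above the desk at disc angle 0 (1.5 mm lower per rad clockwise). Push the post sideways to turn the disc.
- adjuster_tip (a point): Point of the disc's arm, 88 mm from the axis, about 54 mm above the desk; the arm is 16 mm wide, its top at 59 mm. The point's x axis points outward along the arm. The aluminium disc (100 mm diameter, 46 to 60 mm above the desk) is the lower turning part; its arm is on the robot's left.
- adjuster (a joint): Angle of the adjuster disc, rad, growing anticlockwise from above; starts between -0.2 and 0.2. It must turn clockwise by 0.6 to 1.6 rad to point at the marker. When unlocked it needs about 4 to 5 N at its post and stays where it is left; when locked it holds against 15 to 25 N and then slips with a jerk.
- marker_point (a point): Top of the steel marker blade (12 mm radially x 6 mm, top 62 mm above the desk) on a small dark carriage on the rim of the base, 100 mm from the axis, just outside the path of the arm's point. Its x axis points outward from the axis. Stiff; to be left where it is.
- specimen_cup: Clear specimen cup, 67 mm wide, 68 mm tall, standing behind the stop; origin at its underside.
- dropper_bottle: Amber dropper bottle with a black teat, 34 mm wide, 102 mm tall, standing behind the stop; origin at its underside.

How it is judged:
On the way, in this order (a step that is already met when the one before it is completed fails the run):
1. the lock ring is loosened: the washer no longer presses on the disc (contact force between clamp_washer and anything else below 0.5 N), for 0.2 s.
2. the disc's arm points at the marker within 0.08 rad while the ring is loose (angle between the x axis of adjuster_tip and the x axis of marker_point, either way round below 0.08 rad and contact force between clamp_washer and anything else below 5 N), for 0.2 s.
3. the lock ring is tight again: the washer presses with more than 50 N (contact force between clamp_washer and anything else above 50 N), for 0.2 s.
At the end, for the whole second after the job is handed in: The disc's arm points at the marker within 0.08 rad (about 7 mm at its point) and the lock ring, at rest, clamps the disc with more than 50 N (angle between the x axis of adjuster_tip and the x axis of marker_point, either way round below 0.08 rad and contact force between clamp_washer and anything else above 50 N and velocity of joint lock_ring between -0.05 and 0.05 rad/s); the robot touches nothing.
It fails at once if the lock ring is forced: clamping above 160 N (contact force between clamp_washer and anything else above 160 N).
It fails at once if the marker is shifted by more than 4 mm (distance of marker_point from where it was at the start of the episode above 0.004 m).
It fails at once if the cup is moved more than 20 mm (distance of specimen_cup from where it was at the start of the episode above 0.02 m).
It fails at once if the dropper bottle is moved more than 20 mm or tipped (distance of dropper_bottle from where it was at the start of the episode above 0.02 m or angle between dropper_bottle's own z axis and vertical above 0.5 rad).
It also fails if it takes over 64 s, if anything falls off the work surface, if the arm or the gripper's body presses on something with over 40 N, if the wrist force passes 120 N, or if a joint passes its speed limit or range.

## Robot

A 6-joint arm with a two-finger parallel gripper is mounted at the origin on a cart in front of the work surface, level with it; the furniture and walls round the work are solid. World frame = base frame: x ahead of the robot, y to its left, z up, the work surface at z = 0. Lengths are in m, angles in rad, forces in N, time in s.
With the tool pointing down it reaches from about 0.35 to 0.875 m from the base axis. Payload 15.5 kg.
Tool frame: the origin (TCP) lies where the fingers leave the gripper's body, on its centre line; the fingertips stand 73 mm ahead of it and the grasp point (between the pads) lies 54 mm ahead of it; z points along the fingers, y is the line along which they close (so a half turn about z gives the same grasp; the last joint's range is limited). The gripper opens to 85 mm and grips with 20 to 120 N. Pads are 22 mm wide; open, the fingers measure 114 mm over their backs; the gripper's body (76 mm by 85 mm) begins 54 mm behind the grasp point. The pads swing forward as they close: fully open they stand 13 mm farther back than shut.
Start: joints at [1.087, 0.494, 1.345, -0, 1.302, -0.096], TCP at [0.237, 0.578, 0.304] pointing down, gripper open.
Joint ranges: [-2.91, 2.91], [-0.82, 2.16], [0.22, 2.67], [-1.22, 4.37], [0.12, 2.79], [-3.08, 3.08]. Speed limits (rad/s): [1.89, 1.89, 2.57, 3.01, 3.01, 3.01].

## Interface

Orientations are given as [roll, pitch, yaw] about the fixed x, y, z axes, in that order (R = Rz(yaw) Ry(pitch) Rx(roll)).
In Python, from plant import robot, camera, get_calibration, models gives the robot as it stands.
- The arm moves only by the shell command python3 -m handwheel 'ROWS' [OPENING] [FORCE]. ROWS is JSON, a list of rows, each a list of 6 numbers: the shift along the tool's x, y, z in m, then the turn, a rotation vector about the tool's x, y, z in degrees. A call has 1 to 12 rows; each row is the pose to reach, as a shift and turn from the pose commanded when the call began, along the tool's axes at that moment; what a row does not reach only later rows make up. A row lasts 1/12 s, in which the tool goes at most 41.7 mm and 7.16 degrees, less where a joint would pass 70% of its speed; a pose out of reach is approached as far as the arm can. A call with a gripper value outside its range is refused whole. OPENING is the opening, from 0 (shut) to 1 (fully open), set as the call begins (- or left out, the last holds). The fingers move at their own pace and stop on an object; FORCE is the grip in N (left out, the last holds). Time passes only in rows, so rows that repeat a pose let the fingers close. It gives the time, the measured TCP pose, the force, the opening and the grip force at its end, in the units of the state.
- robot.observe(): the state, without advancing time (a new reading comes with each control period).
- camera(name): name is "scene" or "top"; returns the picture (480x640x3 uint8, blue, green, red); there is no depth.
- get_calibration(name): a dict with "K" (3x3 intrinsics, pixels), "world_to_cam" (4x4, takes a point from world to camera coordinates). Camera axes: x right, y up, looking along -z (the intrinsics and any distortion apply to the point x, -y, -z); pixel columns grow to the right and rows downward; lengths in m; the calibration is good to about 2 mm. A picture is of the moment at which its call begins. get_calibration takes no time and is no camera call.
- robot.sign_off(): hands the job in; it is judged then, once.
Trained networks look in the newest picture that a camera, given by its name, has taken for a name from the list of things; names that differ only in an ending like _2 or _b are one class to them, and where a whole thing is asked for, a point or a joint stands for the part that bears it (a point fixed in the world has none). Each returns a list of dicts, best first, with "conf" (0 to 1); they miss things now and then, are a little off and sometimes report something else, mostly with a low value. They report only what shows in the picture. A call takes as long as a camera call.
- models.find_in(label, camera): "bbox" ([centre column, centre row, width, height] in pixels, round what is visible of it).
- models.silhouettes(label, camera): "mask" (480x640 bool, what is visible of it) and "bbox" ([centre column, centre row, width, height] in pixels, round what is visible of it).
- models.pinpoint(label, camera): "centre" ([column, row] in pixels: a listed point, or the origin of a listed thing).
The state is a dict: "t": time; "joint_positions": joint angles; "qvel": joint speeds; "tau": joint torques, N m; "ee_pos": TCP position; "tool_rot": TCP orientation; "ft_force": force on the tool from outside, world axes, zero at the start; "wrist_torque": the same for the moment, N m; "opening": opening from 0.0 (shut) to 1.0 (fully open); "finger_force": force on a finger pad.
Only numpy, scipy, OpenCV 4.12 (cv2) and the standard library are available. Lean on these libraries where they do the work, as an engineer would, in place of code of your own. Each camera call takes 0.05 s, during which the arm holds its last target. There are 200 camera calls.

## Working session

There is one attempt and no reset: what is moved stays moved. The work goes in short steps, Python scripts to look and compute and a shell command to move; the robot and the scene stay as the last step left them, time stands still between calls to the robot, and variables do not carry over. Pictures are saved under pics/ and viewed, at most 10 in all, crops included, and the job is handed in when it is done.

```bash
mkdir -p pics; ls; cat > h.py <<'E'
import numpy as np, cv2
from plant import robot, camera, get_calibration, models
def ray(px,cam):
    c=get_calibration(cam);K=np.array(c["K"]);T=np.array(c["world_to_cam"])
    p=cv2.undistortPoints(np.array([[px]],float),K,np.array(c.get("dist",np.zeros(5)),float))[0,0]
    d=T[:3,:3].T@np.array([p[0],-p[1],-1.]);o=-T[:3,:3].T@T[:3,3];return o,d
def atz(px,cam,z):
    o,d=ray(px,cam);return o+d*(z-o[2])/d[2]
E
python3 - <<'E'
from h import *
for c in("scene","top"):
    im=camera(c);cv2.imwrite(f"pics/{c}0.png",im)
    print(c,get_calibration(c).keys())
    for n,z in(("stop_base",0),("lock_post",.122),("adjuster_post",.108),("adjuster_tip",.054),("marker_point",.062),("specimen_cup",0),("dropper_bottle",0)):
        for r in models.pinpoint(n,c)[:2]: print(n,np.round(r["centre"],0),round(r["conf"],2),np.round(atz(r["centre"],c,z),3))
s=robot.observe();print({k:np.round(v,3) for k,v in s.items()})
E
```

```text
pics
scene dict_keys(['K', 'world_to_cam'])
stop_base [311. 331.] 0.79 [0.491 0.176 0.   ]
stop_base [260. 283.] 0.35 [0.519 0.313 0.   ]
lock_post [315. 322.] 0.95 [0.439 0.127 0.122]
adjuster_post [261. 284.] 0.58 [0.455 0.241 0.108]
adjuster_tip [252. 308.] 0.72 [0.44  0.253 0.054]
marker_point [282. 262.] 0.43 [0.538 0.274 0.062]
specimen_cup [352. 265.] 0.76 [0.651 0.205 0.   ]
dropper_bottle [389. 287.] 0.83 [0.647 0.125 0.   ]
dropper_bottle [283. 265.] 0.69 [0.577 0.309 0.   ]
top dict_keys(['K', 'world_to_cam'])
stop_base [335. 293.] 0.72 [0.499 0.182 0.   ]
lock_post [369. 326.] 0.84 [0.446 0.133 0.122]
lock_post [302. 323.] 0.58 [0.453 0.239 0.122]
adjuster_post [304. 324.] 0.61 [0.45  0.236 0.108]
adjuster_tip [293. 327.] 0.73 [0.442 0.258 0.054]
marker_point [288. 269.] 0.46 [0.542 0.265 0.062]
specimen_cup [322. 209.] 0.9 [0.657 0.205 0.   ]
dropper_bottle [363. 214.] 0.86 [0.646 0.127 0.   ]
{'t': np.float64(0.8), 'joint_positions': array([ 1.086,  0.494,  1.346,  0.   ,  1.302, -0.095]), 'qvel': array([ 0.   , -0.001,  0.   , -0.001, -0.001, -0.001]), 'tau': array([ 3.0000e-03, -8.8198e+01, -3.8426e+01,  0.0000e+00,  1.0000e-03,
        0.0000e+00]), 'ee_pos': array([0.237, 0.578, 0.304]), 'tool_rot': array([ 3.142, -0.   ,  2.753]), 'ft_force': array([ 0.246,  0.192, -0.201]), 'wrist_torque': array([ 0.003, -0.011,  0.034]), 'finger_force': np.float64(0.0), 'opening': np.float64(1.0)}
```

```bash
python3 - <<'E'
import cv2
a=cv2.imread("pics/scene0.png")[200:400,180:440];b=cv2.imread("pics/top0.png")[170:370,220:480]
cv2.imwrite("pics/c.png",cv2.resize(cv2.vconcat([a,b]),None,fx=1.5,fy=1.5,interpolation=cv2.INTER_CUBIC))
E
```

```text
(no output)
```

View pics/c.png

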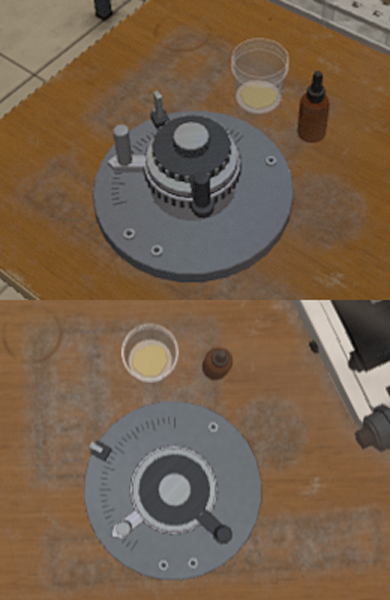

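The two crops agree with the networks. The lock post is at top-camera pixel (369,326), front right. The bright adjuster post is at (304,324), front left, and the marker blade at (288,269). Fitting the known radii puts the axis at about (0.492, 0.181), the lever at 226°, the arm at 124.5° and the marker at 61.5°. I'll grip the lock post with the closing line tangential.

```bash
cat >> h.py <<'E'
C=np.array([.492,.181])
def to(x,y,z,yaw,p=None):
    s=robot.observe();p=s["ee_pos"];w=s["tool_rot"][2]
    from scipy.spatial.transform import Rotation as R
    A=R.from_euler("xyz",s["tool_rot"])
    sh=A.inv().apply(np.array([x,y,z])-p); rv=(A.inv()*R.from_euler("xyz",[np.pi,0,np.radians(yaw)])).as_rotvec(degrees=True)
    return np.round(np.r_[sh,rv],4)
E
python3 -m handwheel '[[-0.36,-0.335,0.064,0,0,111.7],[-0.36,-0.335,0.064,0,0,111.7],[-0.36,-0.335,0.064,0,0,111.7],[-0.36,-0.335,0.064,0,0,111.7],[-0.36,-0.335,0.064,0,0,111.7],[-0.36,-0.335,0.064,0,0,111.7],[-0.36,-0.335,0.064,0,0,111.7],[-0.36,-0.335,0.064,0,0,111.7],[-0.36,-0.335,0.064,0,0,111.7],[-0.36,-0.335,0.064,0,0,111.7],[-0.36,-0.335,0.064,0,0,111.7],[-0.36,-0.335,0.064,0,0,111.7]]' 0.5 20
python3 -c "
from h import *
print(to(.443,.131,.24,46),to(.443,.131,.169,46))"
```

```text
t: 1.8
ee_pos: [0.4437, 0.1296, 0.2398]
tool_rot: [3.141, -0.0, 1.246]
ft_force: [-0.2, 0.9, -0.3]
opening: 0.498
finger_force: 0.0
[ 1.10000e-03 -1.10000e-03 -2.00000e-04  3.22000e-02 -1.87000e-02
  2.54104e+01] [ 1.00000e-03 -1.20000e-03  7.08000e-02  3.22000e-02 -1.87000e-02
  2.54104e+01]
```

```bash
python3 -m handwheel '[[0.001,-0.001,0,0,0,7],[0.001,-0.001,0,0,0,14],[0.001,-0.001,0,0,0,21],[0.001,-0.001,0.0,0,0,25.4],[0.001,-0.001,0.02,0,0,25.4],[0.001,-0.001,0.04,0,0,25.4],[0.001,-0.001,0.06,0,0,25.4],[0.001,-0.001,0.071,0,0,25.4],[0.001,-0.001,0.071,0,0,25.4]]' 0.5 20
python3 - <<'E'
from h import *
cv2.imwrite("pics/s1.png",cv2.resize(camera("scene")[180:400,180:460],None,fx=2,fy=2))
E
```

```text
t: 2.55
ee_pos: [0.4416, 0.133, 0.1672]
tool_rot: [-3.14, 0.002, 0.809]
ft_force: [-0.4, -0.1, 0.1]
opening: 0.5
finger_force: 0.0
```

View pics/s1.png

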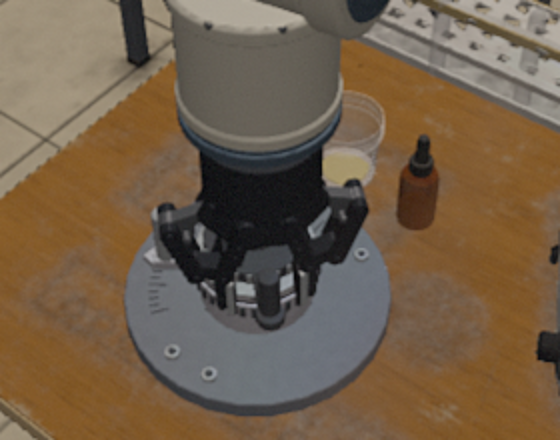

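The fingers stand on either side of the post (crop x≈268, y 240–320), at about (210,280) and (305,270). Closing now.

```bash
python3 -m handwheel '[[0,0,0,0,0,0],[0,0,0,0,0,0],[0,0,0,0,0,0],[0,0,0,0,0,0],[0,0,0,0,0,0],[0,0,0,0,0,0],[0,0,0,0,0,0],[0,0,0,0,0,0]]' 0 30
python3 - <<'E'
from h import *
im=np.vstack([camera("scene")[200:380,200:420],camera("top")[200:380,240:460]])
cv2.imwrite("pics/s2.png",cv2.resize(im,None,fx=1.6,fy=1.6))
p=robot.observe();print(p["ee_pos"],p["ft_force"],p["wrist_torque"])
E
```

```text
t: 3.27
ee_pos: [0.4435, 0.1329, 0.17]
tool_rot: [3.139, -0.002, 0.81]
ft_force: [1.8, -7.1, 3.9]
opening: 0.175
finger_force: 29.2
[0.44342996 0.13285833 0.16997893] [ 2.70457842 -6.51776903  2.97870996] [-1.19876329 -0.42691211 -0.05233111]
```

View pics/s2.png

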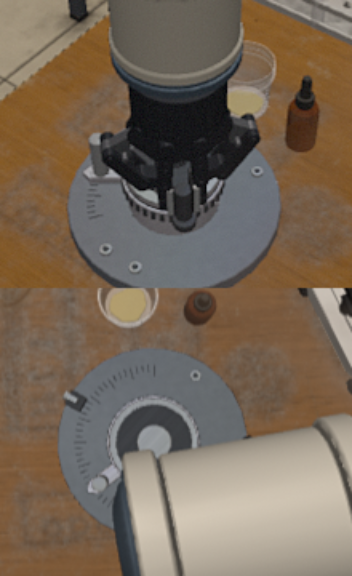

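Gripped: opening 0.175 is about 15 mm, and the post sits between the fingers. Next I'll swing it anticlockwise about the axis, which lies at tool x +0.069.

```bash
cat > f.py <<'E'
from h import *
import sys
s=robot.observe();p=s["ee_pos"][:2];r=p-C;a=np.degrees(np.arctan2(r[1],r[0]));t=np.array([-r[1],r[0]])/np.hypot(*r)
print("ang %.1f r %.4f yaw %.1f Ft %.1f Fr %.1f Mz@axis-ish %.2f"%(a%360,np.hypot(*r),np.degrees(s["tool_rot"][2]),s["ft_force"][:2]@t,s["ft_force"][:2]@r/np.hypot(*r),s["wrist_torque"][2]),s["opening"].round(3))
E
python3 f.py
python3 -m handwheel '[[0.0001,0.0036,-0.0003,0,0,-3],[0.0004,0.0072,-0.0005,0,0,-6],[0.0008,0.0108,-0.0008,0,0,-9],[0.0015,0.0143,-0.001,0,0,-12],[0.0015,0.0143,-0.001,0,0,-12]]' >/dev/null; python3 f.py
python3 -m handwheel '[[0.0001,0.0036,-0.0003,0,0,-3],[0.0004,0.0072,-0.0005,0,0,-6],[0.0008,0.0108,-0.0008,0,0,-9],[0.0015,0.0143,-0.001,0,0,-12],[0.0015,0.0143,-0.001,0,0,-12]]' ; python3 f.py
```

```text
t: 4.2
ee_pos: [0.4664, 0.1181, 0.1714]
tool_rot: [-3.141, 0.0, 1.23]
ft_force: [-5.2, 0.0, 5.2]
opening: 0.177
finger_force: 29.9Traceback (most recent call last):
  File "f.py", line 4, in <module>
    print("ang %.1f r %.4f yaw %.1f Ft %.1f Fr %.1f Mz@axis-ish %.2f"%(a%360,np.hypot(*r),np.degrees(s["tool_rot"][2]),s["ft_force"][:2]@t,s["ft_force"][:2]@r/np.hypot(*r),s["wrist_torque"][2]),s["opening"].round(3))
                                                                                                                                                                                                  ^^^^^^^^^^^^^^^^^^
AttributeError: 'float' object has no attribute 'round'
Traceback (most recent call last):
  File "f.py", line 4, in <module>
    print("ang %.1f r %.4f yaw %.1f Ft %.1f Fr %.1f Mz@axis-ish %.2f"%(a%360,np.hypot(*r),np.degrees(s["tool_rot"][2]),s["ft_force"][:2]@t,s["ft_force"][:2]@r/np.hypot(*r),s["wrist_torque"][2]),s["opening"].round(3))
                                                                                                                                                                                                  ^^^^^^^^^^^^^^^^^^
AttributeError: 'float' object has no attribute 'round'
Traceback (most recent call last):
  File "f.py", line 4, in <module>
    print("ang %.1f r %.4f yaw %.1f Ft %.1f Fr %.1f Mz@axis-ish %.2f"%(a%360,np.hypot(*r),np.degrees(s["tool_rot"][2]),s["ft_force"][:2]@t,s["ft_force"][:2]@r/np.hypot(*r),s["wrist_torque"][2]),s["opening"].round(3))
                                                                                                                                                                                                  ^^^^^^^^^^^^^^^^^^
AttributeError: 'float' object has no attribute 'round'
```

```bash
sed -i 's/s\["opening"\].round(3)/round(float(s["opening"]),3)/' f.py; python3 f.py
python3 -m handwheel '[[0.0001,0.0036,-0.0003,0,0,-3],[0.0004,0.0072,-0.0005,0,0,-6],[0.0008,0.0108,-0.0008,0,0,-9],[0.0015,0.0143,-0.001,0,0,-12]]' >/dev/null; python3 f.py
python3 -m handwheel '[[0.0001,0.0036,-0.0003,0,0,-3],[0.0004,0.0072,-0.0005,0,0,-6],[0.0008,0.0108,-0.0008,0,0,-9],[0.0015,0.0143,-0.001,0,0,-12]]'>/dev/null ; python3 f.py
python3 -m handwheel '[[0.0001,0.0036,-0.0003,0,0,-3],[0.0004,0.0072,-0.0005,0,0,-6],[0.0008,0.0108,-0.0008,0,0,-9],[0.0015,0.0143,-0.001,0,0,-12]]' ; python3 f.py
```

```text
ang 247.9 r 0.0679 yaw 70.5 Ft -4.8 Fr 1.9 Mz@axis-ish -0.12 0.177
ang 259.4 r 0.0675 yaw 82.4 Ft -6.9 Fr 5.1 Mz@axis-ish -0.31 0.172
ang 271.2 r 0.0671 yaw 94.4 Ft -11.8 Fr 8.1 Mz@axis-ish -0.18 0.172
t: 5.2
ee_pos: [0.508, 0.1161, 0.1743]
tool_rot: [-3.139, 0.001, 1.857]
ft_force: [-8.4, -13.4, 12.4]
opening: 0.175
finger_force: 30.7
ang 283.8 r 0.0668 yaw 106.4 Ft -11.3 Fr 11.0 Mz@axis-ish -0.13 0.175
```

```bash
python3 -m handwheel '[[0,0,0,0,0,0],[0,0,0,0,0,0],[0,0,0,0,0,0],[0,0,0,0,0,0],[0,0,-0.03,0,0,0],[0,0,-0.065,0,0,0],[0,0,-0.065,0,0,0]]' 0.5; python3 f.py
python3 - <<'E'
from h import *
t=np.radians(124.5);q=C+.07*np.array([np.cos(t),np.sin(t)])
print(q,to(*q,.24,124.5))
E
```

```text
t: 5.78
ee_pos: [0.5113, 0.1173, 0.2441]
tool_rot: [3.134, 0.001, 1.856]
ft_force: [1.7, -0.1, 1.7]
opening: 0.501
finger_force: 0.0
ang 286.8 r 0.0665 yaw 106.3 Ft 1.6 Fr 0.6 Mz@axis-ish 0.04 0.501
[0.45235156 0.23868883] [ 1.33000e-01 -2.24000e-02  3.70000e-03  4.00700e-01  1.34600e-01
 -1.81613e+01]
```

```bash
python3 -m handwheel '[[0.03,-0.005,0,0,0,-5],[0.06,-0.01,0,0,0,-10],[0.09,-0.015,0,0,0,-15],[0.133,-0.022,0.004,0.4,0.1,-18.2],[0.133,-0.022,0.004,0.4,0.1,-18.2],[0.133,-0.022,0.004,0.4,0.1,-18.2],[0.133,-0.022,0.004,0.4,0.1,-18.2]]' 0.5
python3 - <<'E'
from h import *
im=np.vstack([camera("scene")[190:370,200:420],camera("top")[190:370,240:460]])
cv2.imwrite("pics/s3.png",cv2.resize(im,None,fx=1.6,fy=1.6))
for c in("scene","top"):
    for n,z in(("lock_post",.127),("adjuster_post",.108),("adjuster_tip",.054),("marker_point",.062)):
        for r in models.pinpoint(n,c)[:2]:
            p=atz(r["centre"],c,z)[:2];d=p-C;print(c,n,np.round(r["centre"]),round(r["conf"],2),p.round(3),np.hypot(*d).round(3),np.degrees(np.arctan2(d[1],d[0])).round(1)%360)
t=np.radians(124.5);q=C+.07*np.array([np.cos(t),np.sin(t)]);print(to(*q,.148,124.5))
E
```

```text
t: 6.37
ee_pos: [0.4507, 0.2384, 0.235]
tool_rot: [-3.135, -0.003, 2.174]
ft_force: [-0.1, -0.7, -0.1]
opening: 0.498
finger_force: 0.0
scene lock_post [351. 294.] 0.72 [0.506 0.113] 0.069 281.3
scene adjuster_post [262. 285.] 0.64 [0.454 0.238] 0.069 124.0
scene adjuster_post [308. 328.] 0.59 [0.433 0.135] 0.075 218.2
scene adjuster_tip [250. 308.] 0.9 [0.438 0.256] 0.092 125.7
scene marker_point [284. 266.] 0.63 [0.534 0.266] 0.095 63.4
top lock_post [379. 285.] 0.46 [0.51  0.115] 0.068 284.9
top adjuster_post [320. 209.] 0.65 [0.639 0.207] 0.149 10.1
top marker_point [284. 267.] 0.67 [0.546 0.271] 0.105 59.1
[-0.0006  0.0022  0.0869 -0.3811 -0.161   0.0469]
```

View pics/s3.png

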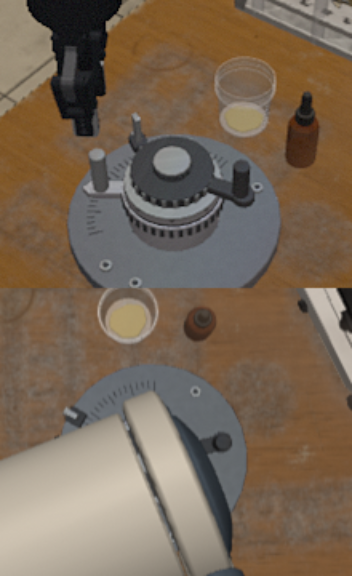

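The lever now stands at about 283°, some 57° further round, and the arm hasn't moved. Descending on the adjuster post.

```bash
python3 -m handwheel '[[-0.0006,0.002,0.02,-0.4,-0.2,0],[-0.0006,0.002,0.04,-0.4,-0.2,0],[-0.0006,0.002,0.06,-0.4,-0.2,0],[-0.0006,0.002,0.08,-0.4,-0.2,0],[-0.0006,0.002,0.087,-0.4,-0.2,0],[-0.0006,0.002,0.087,-0.4,-0.2,0]]' 0.5; python3 -m handwheel '[[0,0,0,0,0,0],[0,0,0,0,0,0],[0,0,0,0,0,0],[0,0,0,0,0,0],[0,0,0,0,0,0],[0,0,0,0,0,0],[0,0,0,0,0,0]]' 0 30; python3 f.py
```

```text
t: 7.37
ee_pos: [0.4514, 0.2386, 0.1466]
tool_rot: [-3.139, 0.0, 2.174]
ft_force: [0.4, 0.2, -0.0]
opening: 0.497
finger_force: 0.0
t: 7.95
ee_pos: [0.4521, 0.239, 0.1487]
tool_rot: [3.14, 0.001, 2.174]
ft_force: [-3.4, 0.8, 8.0]
opening: 0.175
finger_force: 29.9
ang 124.5 r 0.0704 yaw 124.6 Ft 2.4 Fr 2.6 Mz@axis-ish -0.08 0.175
```

```bash
python3 -m handwheel '[[-0.0001,0.0037,0.0001,0,0,3],[-0.0004,0.0073,0.0002,0,0,6],[-0.0009,0.011,0.0002,0,0,9],[-0.0015,0.0146,0.0003,0,0,12],[-0.0024,0.0181,0.0004,0,0,15]]' >/dev/null; python3 f.py
python3 -m handwheel '[[-0.0001,0.0037,0.0001,0,0,3],[-0.0004,0.0073,0.0002,0,0,6],[-0.0009,0.011,0.0002,0,0,9],[-0.0015,0.0146,0.0003,0,0,12],[-0.0024,0.0181,0.0004,0,0,15]]' >/dev/null; python3 f.py
python3 -m handwheel '[[-0.0001,0.0037,0.0001,0,0,3],[-0.0004,0.0073,0.0002,0,0,6],[-0.0009,0.011,0.0002,0,0,9],[-0.0015,0.0146,0.0003,0,0,12],[-0.0024,0.0181,0.0004,0,0,15]]' >/dev/null; python3 f.py
python3 -m handwheel '[[-0.0001,0.0037,0.0001,0,0,3],[-0.0004,0.0073,0.0002,0,0,6],[-0.0009,0.011,0.0002,0,0,9],[-0.0015,0.0146,0.0003,0,0,12],[-0.0024,0.0181,0.0004,0,0,15],[-0.0024,0.0181,0.0004,0,0,15]]'; python3 f.py
```

```text
ang 109.7 r 0.0706 yaw 109.4 Ft 4.0 Fr 3.2 Mz@axis-ish 0.00 0.174
ang 94.8 r 0.0706 yaw 94.4 Ft 5.1 Fr 4.0 Mz@axis-ish -0.02 0.176
ang 79.9 r 0.0706 yaw 79.4 Ft 6.4 Fr 2.9 Mz@axis-ish -0.04 0.179
t: 9.7
ee_pos: [0.5222, 0.2447, 0.1472]
tool_rot: [3.14, -0.001, 1.123]
ft_force: [-3.1, 4.1, 6.7]
opening: 0.178
finger_force: 30.0
ang 64.6 r 0.0705 yaw 64.3 Ft 4.5 Fr 2.3 Mz@axis-ish -0.17 0.178
```

```bash
python3 -m handwheel '[[-0.0001,0.0024,0.0001,0,0,2],[-0.0001,0.0036,0.0001,0,0,3],[-0.0001,0.0036,0.0001,0,0,3]]' ; python3 f.py
python3 -m handwheel '[[0,0,0,0,0,0],[0,0,0,0,0,0],[0,0,0,0,0,0],[0,0,0,0,0,0],[0,0,-0.03,0,0,0],[0,0,-0.06,0,0,0],[0,0,-0.09,0,0,0],[0,0,-0.09,0,0,0]]' 0.5
python3 -c "
from h import *
print(to(.4,.0,.26,90))"
```

```text
t: 9.95
ee_pos: [0.5252, 0.2432, 0.1472]
tool_rot: [3.141, -0.001, 1.073]
ft_force: [-3.5, 5.0, 5.9]
opening: 0.176
finger_force: 30.0
ang 61.9 r 0.0705 yaw 61.5 Ft 5.4 Fr 2.8 Mz@axis-ish -0.15 0.176
t: 10.62
ee_pos: [0.5268, 0.2434, 0.2415]
tool_rot: [3.136, -0.006, 1.075]
ft_force: [2.3, 0.3, 1.8]
opening: 0.5
finger_force: 0.0
[-2.74400e-01  4.40000e-03 -2.00000e-02  4.18500e-01 -2.29500e-01
 -2.84143e+01]
```

```bash
python3 -m handwheel '[[-0.04,0,-0.02,0.4,-0.2,-4],[-0.08,0,-0.02,0.4,-0.2,-8],[-0.12,0,-0.02,0.4,-0.2,-12],[-0.16,0,-0.02,0.4,-0.2,-16],[-0.2,0,-0.02,0.4,-0.2,-20],[-0.24,0,-0.02,0.4,-0.2,-24],[-0.274,0.004,-0.02,0.4,-0.2,-28.4],[-0.274,0.004,-0.02,0.4,-0.2,-28.4],[-0.274,0.004,-0.02,0.4,-0.2,-28.4]]'
python3 - <<'E'
from h import *
a=camera("scene");b=camera("top");cv2.imwrite("pics/sf.png",a);cv2.imwrite("pics/tf.png",b)
im=np.hstack([cv2.resize(a[225:325,235:335],None,fx=4,fy=4,interpolation=cv2.INTER_CUBIC),cv2.resize(b[240:340,260:360],None,fx=4,fy=4,interpolation=cv2.INTER_CUBIC)])
cv2.imwrite("pics/s4.png",im)
for c in("scene","top"):
    for n,z in(("lock_post",.127),("adjuster_post",.1065),("adjuster_tip",.0525),("marker_point",.062)):
        for r in models.pinpoint(n,c)[:2]:
            p=atz(r["centre"],c,z)[:2];d=p-C;print(c,n,np.round(r["centre"]),round(r["conf"],2),p.round(3),np.hypot(*d).round(3),np.degrees(np.arctan2(d[1],d[0])).round(1)%360)
def proj(X,c):
    k=get_calibration(c);T=np.array(k["world_to_cam"]);q=T[:3,:3]@X+T[:3,3];q=np.array(k["K"])@[q[0],-q[1],-q[2]];return (q[:2]/q[2]).round(1)
for c in("scene","top"):
    print(c,"stem top",proj(np.r_[C,.1],c),"base ctr18",proj(np.r_[C,.018],c))
E
```

```text
t: 11.37
ee_pos: [0.3976, -0.0014, 0.2564]
tool_rot: [-3.135, 0.002, 1.567]
ft_force: [-0.2, 0.3, -0.5]
opening: 0.499
finger_force: 0.0
scene lock_post [352. 295.] 0.76 [0.504 0.11 ] 0.072 279.8
scene lock_post [283. 264.] 0.66 [0.492 0.228] 0.047 90.0
scene adjuster_post [288. 256.] 0.95 [0.525 0.246] 0.073 63.5
scene adjuster_tip [355. 267.] 0.25 [0.609 0.173] 0.117 356.3
scene marker_point [284. 261.] 0.62 [0.542 0.273] 0.105 61.4
top lock_post [378. 287.] 0.81 [0.507 0.117] 0.065 283.0
top adjuster_post [300. 273.] 0.85 [0.533 0.242] 0.074 56.1
top adjuster_tip [288. 274.] 0.93 [0.533 0.265] 0.093 64.0
top marker_point [286. 268.] 0.45 [0.543 0.268] 0.101 59.8
scene stem top [307.7 290. ] base ctr18 [309.1 322.8]
top stem top [337.5 297.1] base ctr18 [336.2 296.9]
```

View pics/s4.png

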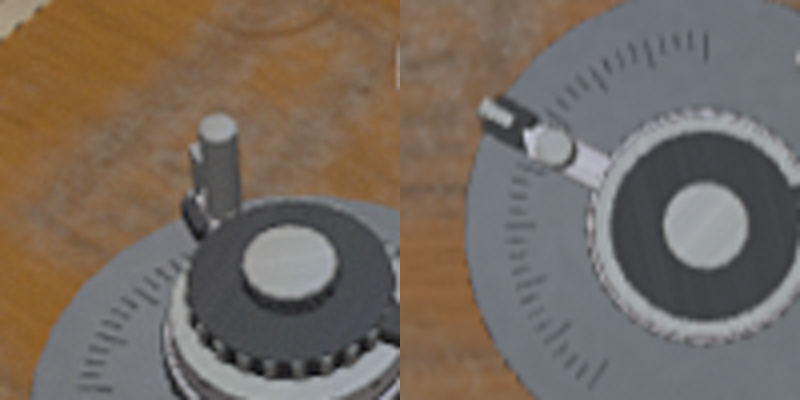

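```bash
python3 - <<'E'
from h import *
b=cv2.imread("pics/tf.png");cv2.imwrite("pics/s5.png",cv2.resize(b[256:306,270:345],None,fx=10,fy=10,interpolation=cv2.INTER_CUBIC))
c0=atz((336.5,296.3),"top",.1)[:2];print("axis",c0)
for n,p,z in(("tip",(291.8,275),.055),("post",(298,277),.1065),("bladeout",(280.5,265),.062),("bladein",(288.7,270.5),.062),("blade",(284.3,268),.062)):
    d=atz(p,"top",z)[:2]-c0;print(n,np.hypot(*d).round(4),np.degrees(np.arctan2(d[1],d[0])).round(1))
E
```

```text
axis [0.49332746 0.18269613]
tip 0.085 63.3
post 0.0707 62.5
bladeout 0.11 59.7
bladein 0.0929 60.5
blade 0.1017 60.4
```

View pics/s5.png

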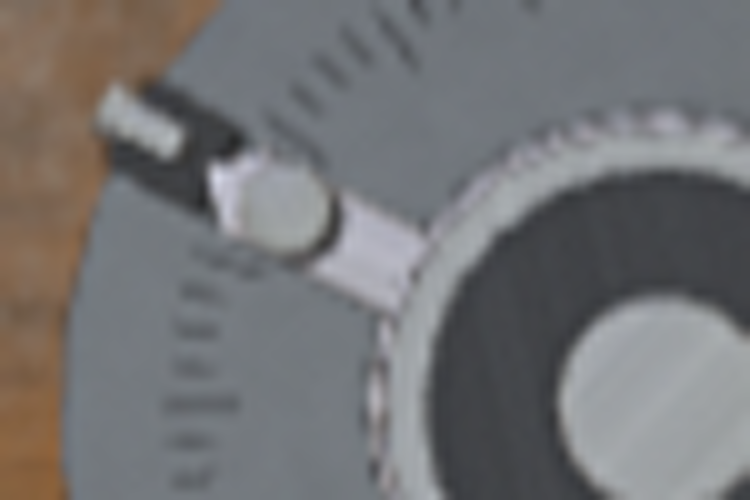

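In the top view the arm and blade directions agree within about 1–1.5°, against a tolerance of 4.6°. The tip is at about (291,273) and the blade centre at (284,268). Back to the lock post, which is at about 283°.

```bash
python3 -c "
from h import *
print(to(.508,.113,.24,103),to(.508,.113,.173,103))"
```

```text
[  0.1127   0.11     0.0152  -0.4092   0.0688 -12.9802] [  0.1128   0.1105   0.0822  -0.4092   0.0688 -12.9802]
```

```bash
python3 -m handwheel '[[0.025,0.025,0,-0.4,0.1,-4],[0.05,0.05,0.0,-0.4,0.1,-8],[0.075,0.075,0.005,-0.4,0.1,-13],[0.1,0.1,0.01,-0.4,0.1,-13],[0.113,0.11,0.015,-0.4,0.1,-13],[0.113,0.11,0.015,-0.4,0.1,-13],[0.113,0.11,0.03,-0.4,0.1,-13],[0.113,0.11,0.05,-0.4,0.1,-13],[0.113,0.11,0.07,-0.4,0.1,-13],[0.113,0.11,0.082,-0.4,0.1,-13],[0.113,0.11,0.082,-0.4,0.1,-13]]' 0.5; python3 f.py
python3 -m handwheel '[[0,0,0,0,0,0],[0,0,0,0,0,0],[0,0,0,0,0,0],[0,0,0,0,0,0],[0,0,0,0,0,0],[0,0,0,0,0,0],[0,0,0,0,0,0]]' 0 30; python3 f.py
```

```text
t: 12.78
ee_pos: [0.5058, 0.1122, 0.1712]
tool_rot: [-3.137, -0.001, 1.797]
ft_force: [-0.4, 0.8, -0.1]
opening: 0.503
finger_force: 0.0
ang 281.4 r 0.0701 yaw 103.0 Ft -0.3 Fr -0.9 Mz@axis-ish -0.01 0.503
t: 13.37
ee_pos: [0.5077, 0.1125, 0.174]
tool_rot: [3.141, -0.0, 1.797]
ft_force: [-2.6, -4.9, 7.6]
opening: 0.174
finger_force: 29.9
ang 282.9 r 0.0703 yaw 103.0 Ft -3.7 Fr 4.2 Mz@axis-ish 0.00 0.174
```

```bash
python3 -m handwheel '[[0.0001,-0.0037,0.0003,0,0,3],[0.0004,-0.0074,0.0005,0,0,6]]' >/dev/null; python3 f.py
python3 -m handwheel '[[0.0001,-0.0037,0.0003,0,0,3],[0.0004,-0.0074,0.0005,0,0,6]]' >/dev/null; python3 f.py
python3 -m handwheel '[[0.0001,-0.0037,0.0003,0,0,3],[0.0004,-0.0074,0.0005,0,0,6]]' >/dev/null; python3 f.py
python3 -m handwheel '[[0.0001,-0.0037,0.0003,0,0,3],[0.0004,-0.0074,0.0005,0,0,6]]' >/dev/null; python3 f.py
python3 -m handwheel '[[0.0001,-0.0037,0.0003,0,0,3],[0.0004,-0.0074,0.0005,0,0,6]]' >/dev/null; python3 f.py
python3 -m handwheel '[[0.0001,-0.0037,0.0003,0,0,3],[0.0004,-0.0074,0.0005,0,0,6]]' >/dev/null; python3 f.py
python3 -m handwheel '[[0.0001,-0.0037,0.0003,0,0,3],[0.0004,-0.0074,0.0005,0,0,6]]' ; python3 f.py
```

```text
ang 278.3 r 0.0701 yaw 96.9 Ft 8.3 Fr -0.8 Mz@axis-ish 0.20 0.17
ang 272.3 r 0.0700 yaw 90.8 Ft 7.6 Fr -0.1 Mz@axis-ish 0.25 0.175
ang 266.2 r 0.0699 yaw 84.8 Ft 6.8 Fr 1.9 Mz@axis-ish 0.18 0.174
ang 260.1 r 0.0699 yaw 78.8 Ft 8.3 Fr 2.2 Mz@axis-ish 0.23 0.173
ang 254.0 r 0.0698 yaw 72.8 Ft 8.0 Fr 4.5 Mz@axis-ish 0.24 0.173
ang 247.8 r 0.0698 yaw 66.9 Ft 8.6 Fr 5.6 Mz@axis-ish 0.16 0.174
t: 14.53
ee_pos: [0.4588, 0.1196, 0.1708]
tool_rot: [3.138, -0.002, 1.062]
ft_force: [4.7, -9.6, 8.7]
opening: 0.177
finger_force: 30.0
ang 241.6 r 0.0698 yaw 60.9 Ft 8.7 Fr 6.2 Mz@axis-ish 0.19 0.177
```

```bash
sed -i '$a print("   E %.1f"%(s["ft_force"][:2]@t+s["wrist_torque"][2]/.07))' f.py
python3 -m handwheel '[[0.0001,-0.0037,0.0003,0,0,3],[0.0004,-0.0074,0.0005,0,0,6]]' >/dev/null; python3 f.py
python3 -m handwheel '[[0.0001,-0.0037,0.0003,0,0,3],[0.0004,-0.0074,0.0005,0,0,6]]' >/dev/null; python3 f.py
python3 -m handwheel '[[0.0001,-0.0037,0.0003,0,0,3],[0.0004,-0.0074,0.0005,0,0,6]]' >/dev/null; python3 f.py
python3 -m handwheel '[[0.0001,-0.0037,0.0003,0,0,3],[0.0004,-0.0074,0.0005,0,0,6]]' ; python3 f.py
```

```text
ang 235.5 r 0.0699 yaw 54.9 Ft 9.1 Fr 7.8 Mz@axis-ish 0.18 0.174
   E 11.6
ang 229.3 r 0.0700 yaw 48.9 Ft 10.7 Fr 9.0 Mz@axis-ish 0.15 0.176
   E 12.9
ang 223.2 r 0.0702 yaw 42.9 Ft 10.4 Fr 9.1 Mz@axis-ish 0.20 0.175
   E 13.3
t: 15.2
ee_pos: [0.4359, 0.1386, 0.1689]
tool_rot: [3.139, -0.002, 0.644]
ft_force: [0.1, -17.4, 16.8]
opening: 0.174
finger_force: 31.1
ang 217.1 r 0.0703 yaw 36.9 Ft 14.0 Fr 10.4 Mz@axis-ish 0.20 0.174
   E 16.9
```

```bash

python3 -m handwheel '[[0.0001,-0.0025,0.0002,0,0,2],[0.0002,-0.0049,0.0003,0,0,4]]' >/dev/null; python3 f.py
python3 -m handwheel '[[0.0001,-0.0025,0.0002,0,0,2],[0.0002,-0.0049,0.0003,0,0,4]]' ; python3 f.py
```

```text
ang 213.0 r 0.0704 yaw 32.9 Ft 12.6 Fr 9.9 Mz@axis-ish 0.12 0.171
   E 14.4
t: 15.53
ee_pos: [0.4303, 0.1468, 0.1682]
tool_rot: [3.14, -0.001, 0.505]
ft_force: [-2.6, -17.1, 18.6]
opening: 0.176
finger_force: 31.4
ang 209.0 r 0.0706 yaw 28.9 Ft 13.6 Fr 10.6 Mz@axis-ish 0.20 0.176
   E 16.5
```

The push has risen about 5.5 N above the free-running 11 N (8 N tangential). The fitted bite is near 240°, so the clamp force should be about 85–90 N. I'll stop here and release.

```bash
python3 -m handwheel '[[0,0,0,0,0,0],[0,0,0,0,0,0],[0,0,0,0,0,0],[0,0,0,0,0,0],[0,0,-0.03,0,0,0],[0,0,-0.06,0,0,0],[0,0,-0.09,0,0,0],[-0.03,0.02,-0.12,0,0,0],[-0.06,0.05,-0.12,0,0,0],[-0.06,0.08,-0.12,0,0,0],[-0.06,0.12,-0.12,0,0,0],[-0.06,0.15,-0.12,0,0,0]]' 0.5
python3 -m handwheel '[[0,0.04,0,0,0,0],[0,0.08,0,0,0,0],[0,0.08,0,0,0,0],[0,0.08,0,0,0,0],[0,0.08,0,0,0,0]]'
python3 - <<'E'
from h import *
a=camera("scene");b=camera("top");cv2.imwrite("pics/tf2.png",b)
cv2.imwrite("pics/s6.png",np.hstack([cv2.resize(a[200:380,220:400],(400,400)),cv2.resize(b[240:340,260:360],None,fx=4,fy=4,interpolation=cv2.INTER_CUBIC)]))
for c in("scene","top"):
    for r in models.pinpoint("lock_post",c)[:1]:
        d=atz(r["centre"],c,.12)[:2]-C;print(c,np.hypot(*d).round(3),np.degrees(np.arctan2(d[1],d[0]))%360)
print(robot.observe()["ft_force"])
E
```

```text
t: 16.53
ee_pos: [0.4506, -0.0152, 0.2876]
tool_rot: [3.141, -0.001, 0.506]
ft_force: [1.1, 0.6, -0.1]
opening: 0.502
finger_force: 0.0
t: 16.95
ee_pos: [0.4883, -0.0827, 0.2867]
tool_rot: [-3.14, 0.0, 0.505]
ft_force: [-0.0, 0.4, -0.3]
opening: 0.503
finger_force: 0.0
scene 0.072 211.17284060795953
top 0.063 211.02111779984517
[-0.39144516  0.55277989  0.02112737]
```

View pics/s6.png

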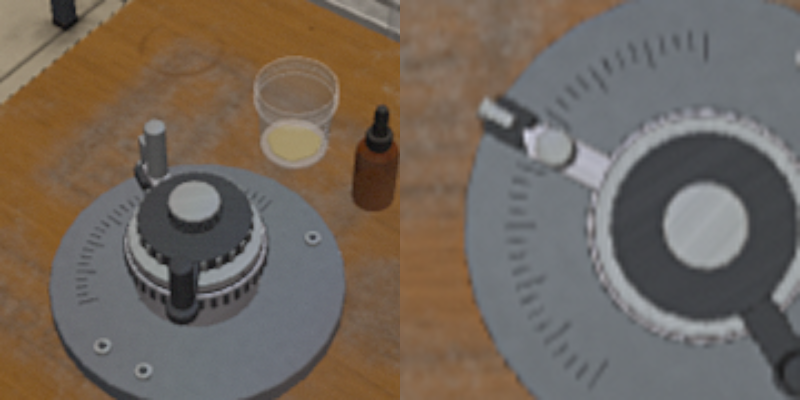

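The arm still points at the marker: tip about (527,140) and blade about (497,112) in the right-hand crop. The lever stands at about 210°, the cup and bottle haven't moved, and the robot is clear of everything.

```bash
python3 -c "
from plant import robot
print(robot.sign_off())"
```

```text
the job is handed in; nothing more can be done
None
```

I freed the lock ring, turned the disc to point at the marker (within about 1.5° in the camera view), re-tightened the ring to an estimated 85–90 N from the felt push, and handed the job in at about 17 s; the sign-off gave no verdict.

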